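Ratchet-feed a wood block under the drill bush

ROBOT

A 6-joint arm with a two-finger parallel gripper is mounted at the origin on a cart in front of the work surface, level with it; the furniture and walls round the work are solid. World frame = base frame: x ahead of the robot, y to its left, z up, the work surface at z = 0. Lengths are in m, angles in rad, forces in N, time in s.
With the tool pointing down it reaches from about 0.25 to 0.725 m from the base axis. Payload 4 kg.
Tool frame: the origin (TCP) lies midway between the tips of the shut fingers; the grasp point (between the pads) lies 19 mm behind it (bot.grip_point_offset is the distance from the TCP to the grasp point, in m); z points along the fingers, y is the line along which they close (so a half turn about z gives the same grasp; the last joint's range is limited). The gripper opens to 85 mm and grips with 20 to 120 N. Pads are 22 mm wide; open, the fingers measure 114 mm over their backs; the gripper's body (76 mm by 85 mm) begins 54 mm behind the grasp point. The pads swing forward as they close: fully open they stand 13 mm farther back than shut.
Start: joints at [1.313, 0.241, 0.005, 1.335, 0, 1.571], TCP at [0.127, 0.483, 0.231] pointing down, gripper open.
Joint ranges: [-2.72, 2.72], [-1.05, 1.87], [-1.09, 1.28], [-1.99, 2.15], [-1.42, 1.44], [-3.14, 3.14]. Speed limits (rad/s): [2.79, 2.79, 3.14, 3.14, 3.14, 3.14].

INTERFACE

Orientations are given as a unit quaternion [x, y, z, w].
In Python, from workcell import bot gives the robot as it stands.
- The arm moves only by the tool step_arm, never from a script. Its argument "targets" is text: rows parted by semicolons, each of 7 numbers parted by spaces: the opening, from -1 (shut) to 1 (fully open), so that 0 is half open, then the shift along the world's x, y, z normalised to -1 to 1, where 1 is 0.5 m, then the turn, a rotation vector about the world's x, y, z normalised to -1 to 1, where 1 is pi/4 rad. In form: gripper x y z wx wy wz; .... A call has 1 to 10 rows; each row is the pose to reach, as a shift and turn from the pose commanded when the call began; what a row does not reach only later rows make up. A row lasts 1/12 s, in which the tool goes at most 41.7 mm and 7.16 degrees, less where a joint would pass 70% of its speed; a pose out of reach is approached as far as the arm can. A call with a number of a shift or a turn outside -1 to 1 is refused whole. A call with a gripper value outside its range is refused whole. The fingers move at their own pace and stop on an object; the grip force is fixed at half the most. Time passes only in rows, so rows that repeat a pose let the fingers close. It gives the time, the measured TCP pose, the force, the opening and the grip force at its end, in the units of the state.
- bot.get_obs(): the state, without advancing time (a new reading comes with each control period).
- bot.camera(name): name is "side" or "top"; returns the picture (480x640x3 uint8, red, green, blue); there is no depth.
- bot.camera_info(name): a dict with "vertical_fov" (degrees; the focal length in pixels is half the picture's height over the tangent of half this angle, whatever the lens; pixels are square), "cx", "cy" (the principal point, pixels), "pose" (4x4, takes a point from camera to world coordinates). Camera axes: x right, y up, looking along -z (the intrinsics and any distortion apply to the point x, -y, -z); pixel columns grow to the right and rows downward; lengths in m; the calibration is good to about 2 mm. A picture is of the moment at which its call begins. camera_info takes no time and is no camera call.
- bot.job_done(): hands the job in; it is judged then, once.
The state is a dict: "clock": time; "joint_pos": joint angles; "joint_vel": joint speeds; "tau": joint torques, N m; "eef_pos": TCP position; "tool_rot": TCP orientation; "ft_force": force on the tool from outside, world axes, zero at the start; "ft_torque": the same for the moment, N m; "grip_width": finger opening in m; "grasp_force": force on a finger pad.
Only numpy, scipy, OpenCV 4.12 (cv2) and the standard library are available. Lean on these libraries where they do the work, as an engineer would, in place of code of your own. Each camera call takes 0.05 s, during which the arm holds its last target. There are 200 camera calls.

TASK

First take the paint brush off the drill feeder's carriage and lay it flat on the black rubber mat, then set the wood block flat in the carriage's nest. Pump the feeder's red ratchet lever with full strokes, letting it come all the way back up after each, as many times as it takes to bring the block exactly beneath the brass drill bush, and no stroke more. Do not push the carriage along by hand, and leave the other things on the bench where they are.

Things in the scene. Friction and masses are not known exactly. Their poses are not given: they have to be found in the camera images.
- feeder: Green ratchet drill feeder, fixed. Origin on the bench under the middle of its bed (x -140..150, y -65..65 mm, 8 mm thick); +x = feed direction. The aluminium carriage (108 x 78 mm) runs along x on two steel rails; the lever is at the -x end: pivot x -125, z 60 mm, end x -242. A yellow drill bridge stands on the bed, bolted at x = 30, 60 or 90 mm.
- nest (a point): Centre of the nest floor on the carriage, 44 mm above the bench (moves with the carriage, axes as the feeder's). Nest 96 (x) x 60 (y) mm inside, walls 5 mm thick, 8 mm high (tops 52 mm above the bench). The block goes in with its 85 mm side along x, held across its 50 mm width with the fingertips 10 mm or more above the nest floor.
- bush (a point): Lower end of the brass drill bush (dia 24 mm), on its axis, 92 mm above the bench; the nest centre must end beneath it. It hangs in the yellow bridge over the track: 28 mm along the feed, posts at y +-52..64 mm, beam 98..108 mm above the bench.
- carriage (a joint): Feed of the carriage along feeder +x, m. It starts at 0 and clicks into notches every 0.030 (the nest centre is at feeder x = -60 mm + feed). The bush lies 0.090, 0.120 or 0.150 ahead of the nest's start: 3, 4 or 5 strokes. It can be fed forward only; a notch holds it against about 8 N; it ends at 0.152.
- lever (a joint): Ratchet lever, rad: 0 = up at rest (sloping up 0.30 rad from its pivot), 0.6 = fully down on its stop. A spring lifts it when let go. A full stroke down feeds the carriage one notch (0.030 m); it takes the next notch only after coming back up below 0.05.
- lever_pad (a point): Centre of the upper face of the red pad (44 mm along the lever x 38 mm wide), 100 mm from the pivot. Press it straight down from above with 5 to 10 N. About 96 mm above the bench at rest; sinks 59 mm, staying within 6 mm of the same spot in plan.
- block_center (a point): Middle of the softwood block, 50 (x) x 85 (y) x 40 (z) mm, 60 to 150 g, lying flat on the bench to the left or right of the feeder; the height is half-way up. The tin stands 92 to 112 mm from it on its +x side.
- brush_center (a point): Middle of the paint brush, 52 (x) x 211 (y) x 15 (z) mm, 70 g, half-way up; it lies across the nest walls, its handle (+y end) toward the robot, bristles at -y. The slim handle, 22 to 24 mm wide and 12 mm thick, spans y +39..+105 mm: grip it there across x, at about y +60, beyond the carriage.
- mat: Black rubber mat, 220 (x) x 120 (y) x 3 mm, fixed flat on the bench to the left or right of the feeder. Origin under its centre.
- tin: Round food tin, dia 76 x 58 mm high, a bystander close beside the block. Origin under its centre.
- driver: Red screwdriver 218 mm long (along its y), 22 mm high, a bystander in front of the feeder.
- masking_roll: Roll of masking tape, dia 104 x 25 mm high, a bystander.
- jar: Jar with yellow lid, dia 76 x 105 mm high, a bystander.
- blue_pliers: Blue pliers, 67 x 189 (y) x 12 mm, a bystander behind the feeder.
- torch: Black flashlight, 160 mm long (y), 47 mm high, a bystander at the front edge.

How it is judged:
By the outcome, as a careful person would: the job done as asked, in the order asked, and still so for the second after the job is handed in, with the robot touching nothing.
It also fails if it takes over 72 s, if anything falls off the work surface, if the arm or the gripper's body presses on something with over 40 N, if the wrist force passes 120 N, or if a joint passes its speed limit or range.

## Working session

There is one attempt and no reset: what is moved stays moved. The work goes in short steps, Python scripts to look and compute and a tool call to move; the robot and the scene stay as the last step left them, time stands still between calls to the robot, and variables do not carry over. Pictures are saved under pics/ and viewed, at most 10 in all, crops included, and the job is handed in when it is done.

Besides the shell and the picture viewer there is one more tool, called after ">>>" by a JSON object that holds its "op" and its "data", one argument or row to a line. step_arm: Moves the arm, as the interface text tells. Scaled input: -1 to 1 covers 0.5 m each way for a shift and pi/4 rad each way for a turn. Its arguments: {"type":"object","properties":{"targets":{"type":"string"}},"required":["targets"]}

```bash
mkdir -p pics; ls
python3 - <<'E'
from workcell import bot
import cv2
for n in("top","side"):
    cv2.imwrite(f"pics/{n}0.png",bot.camera(n)[:,:,::-1]); i=bot.camera_info(n); print(n,i)
print(bot.get_obs(), bot.grip_point_offset)
E
```

```text
pics
top {'vertical_fov': 51.15794037469515, 'cx': 319.23040348011943, 'cy': 243.4375437225378, 'pose': array([[ 0.22243059,  0.93207444, -0.28594032,  0.15390693],
       [-0.97493088,  0.21440993, -0.05948246, -0.08959912],
       [ 0.00586636,  0.29200277,  0.95639948,  1.28139568],
       [ 0.        ,  0.        ,  0.        ,  1.        ]])}
side {'vertical_fov': 44.27562567061466, 'cx': 333.00144242499624, 'cy': 233.05307981637623, 'pose': array([[ 0.83668945,  0.20559407, -0.50762373, -0.34697085],
       [-0.54766371,  0.30747553, -0.77815375, -1.36801071],
       [-0.00390192,  0.92908013,  0.36985794,  0.72249412],
       [ 0.        ,  0.        ,  0.        ,  1.        ]])}
{'clock': 0.1, 'joint_pos': array([1.31298506e+00, 2.41310447e-01, 3.85586331e-03, 1.33517388e+00,
       1.27059568e-05, 1.57082534e+00]), 'joint_vel': array([-0.00043325, -0.00125573,  0.00337676,  0.00090623,  0.00110392,
       -0.00110733]), 'tau': array([ 7.18613519e-04, -3.73137367e+01,  2.53009969e+01,  1.08747755e-02,
       -8.73124879e-07, -5.72258486e-06]), 'eef_pos': array([0.1273368 , 0.48293815, 0.23051436]), 'tool_rot': array([ 1.28563272e-01,  9.91700885e-01, -9.07654343e-04, -1.24046881e-04]), 'ft_force': array([ 0.39320148, -0.34104274,  0.44465048]), 'ft_torque': array([-0.00577188, -0.01700361,  0.01276308]), 'grasp_force': 0.0, 'grip_width': 0.08536303496905752} 0.0187
```

View pics/top0.png

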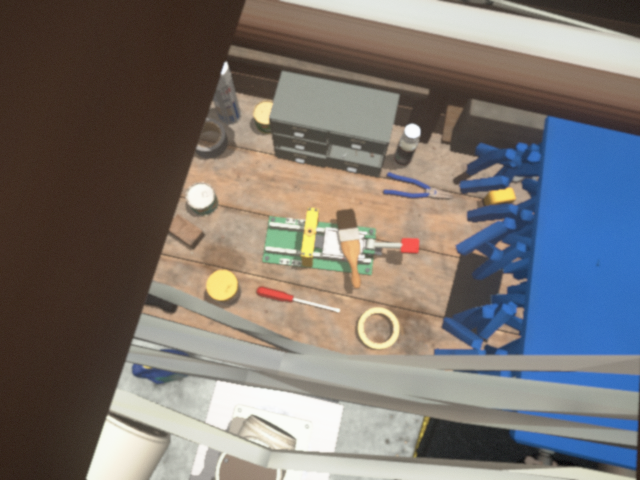

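View pics/side0.png

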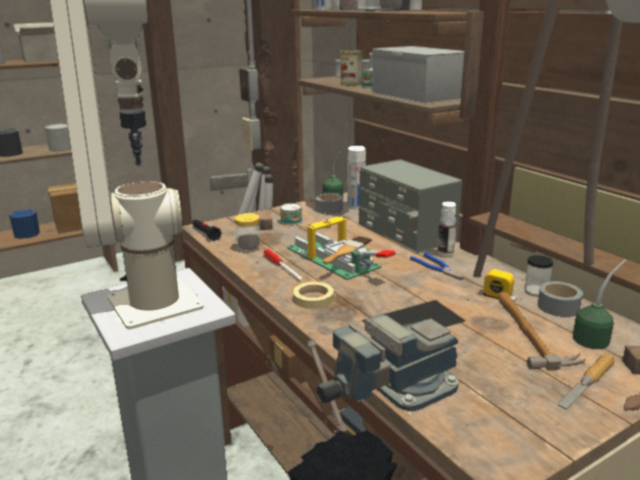

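The top view shows the feeder near (320,247) with its lever to the right at (410,246), the yellow bridge at (310,230), the brush at (350,250), the block at (186,231) and the tin at (201,198). The side view shows the mat at about (425,322), past the vise. I'll enlarge both around the feeder and the mat.

```bash
cat > h.py <<'E'
from workcell import bot
import numpy as np, cv2
def ray(n,u,v):
    i=bot.camera_info(n); f=240/np.tan(np.radians(i["vertical_fov"]/2)); P=i["pose"]
    d=P[:3,:3]@np.array([(u-i["cx"])/f,-(v-i["cy"])/f,-1.]); return P[:3,3],d
def onz(n,u,v,z):
    o,d=ray(n,u,v); return (o+d*(z-o[2])/d[2])
def proj(n,p):
    i=bot.camera_info(n); f=240/np.tan(np.radians(i["vertical_fov"]/2)); P=i["pose"]
    c=P[:3,:3].T@(np.array(p)-P[:3,3]); return np.array([i["cx"]-f*c[0]/c[2], i["cy"]+f*c[1]/c[2]])
def snap(n,name,box=None,s=1):
    im=bot.camera(n)[:,:,::-1]; 
    if box: im=im[box[1]:box[3],box[0]:box[2]]
    cv2.imwrite(f"pics/{name}.png",cv2.resize(im,None,fx=s,fy=s,interpolation=cv2.INTER_CUBIC))
E
python3 - <<'E'
from h import *
a=cv2.imread("pics/top0.png"); b=cv2.imread("pics/side0.png")
A=cv2.resize(a[160:310,150:440],None,fx=2.75,fy=2.75,interpolation=cv2.INTER_CUBIC)[:,:800]
B=cv2.resize(b[200:345,230:475],None,fx=3.2,fy=3.2,interpolation=cv2.INTER_CUBIC)
cv2.imwrite("pics/tc.png",A);cv2.imwrite("pics/sc.png",B)
for n,u,v,z in [("top",186,231,.04),("top",201,198,.058),("side",425,322,.003),("top",250,450,0),("side",265,223,.04),("side",291,213,.029),("top",408,246,.096),("side",385,254,.096),("top",378,328,.025),("side",313,294,.025)]: print(n,u,v,onz(n,u,v,z).round(3))
print(proj("top",onz("side",425,322,.003)))
E
```

```text
top 186 231 [0.48  0.333 0.04 ]
top 201 198 [0.572 0.316 0.058]
side 425 322 [ 0.509 -0.457  0.003]
top 250 450 [0.001 0.036 0.   ]
side 265 223 [0.453 0.266 0.04 ]
side 291 213 [0.587 0.33  0.029]
top 408 246 [ 0.551 -0.231  0.096]
side 385 254 [ 0.545 -0.251  0.096]
top 378 328 [ 0.347 -0.203  0.025]
side 313 294 [ 0.339 -0.222  0.025]
[484.66459738 290.21485802]
```

View pics/tc.png

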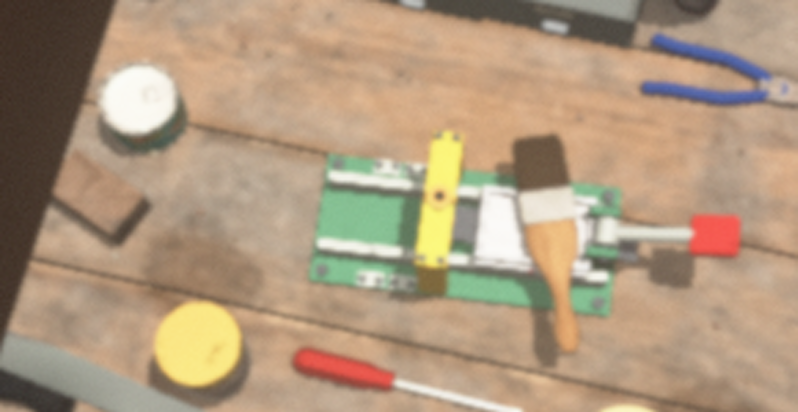

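View pics/sc.png

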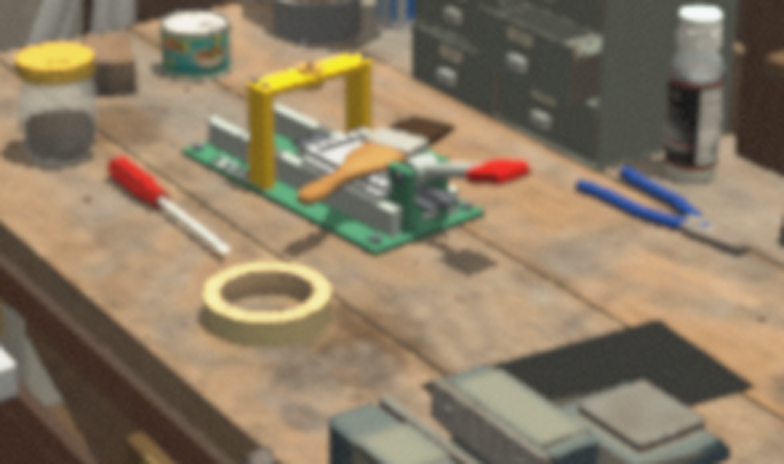

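The crops show the bed corners, the lever pad, the bush hole at crop (438,196), and the brush handle running from (545,235) to (568,345). The two views disagree by about 2 cm, so there is lens distortion. I'll fit one radial term per camera using points of known dimensions.

```bash
cat > cal.py <<'E'
from h import *
from scipy.optimize import least_squares
T=lambda x,y:(150+x/2.75,160+y/2.75); S=lambda x,y:(230+x/3.2,200+y/3.2)
fp=[("top",T(330,153),(.15,-.065,.008)),("top",T(311,282),(.15,.065,.008)),("top",T(620,187),(-.14,-.065,.008)),("top",T(610,316),(-.14,.065,.008)),
("side",S(376,252),(-.14,.065,.008)),("side",S(484,211),(-.14,-.065,.008)),("side",S(184,152),(.15,.065,.008)),
("top",T(716,236),(-.219,0,.096)),("side",S(499,171),(-.219,0,.096))]
ob=[("top",T(139,99),0,.058),("side",S(196,22),0,.058),("top",T(198,342),1,.105),("side",S(57,48),1,.105),("top",(378,328),2,.025),("side",S(267,281),2,.025)]
K={"top":0,"side":0}
def pd(n,p,k):
    i=bot.camera_info(n); f=240/np.tan(np.radians(i["vertical_fov"]/2)); c0=np.array([i["cx"],i["cy"]])
    q=(proj(n,p)-c0)/f; return c0+f*q*(1+k*(q@q))
def fw(x,p):
    c,s=np.cos(x[2]),np.sin(x[2]); return np.array([x[0]+c*p[0]-s*p[1],x[1]+s*p[0]+c*p[1],p[2]])
def res(x):
    r=[]; k={"top":x[3],"side":x[4]}
    for n,uv,p in fp: r+=list(pd(n,fw(x,p),k[n])-uv)
    for n,uv,j,z in ob: r+=list(pd(n,(x[5+2*j],x[6+2*j],z),k[n])-uv)
    return np.array(r)
if __name__=="__main__":
    s=least_squares(res,[.55,0,1.5,0,0,.58,.32,.4,.2,.34,-.21],loss="soft_l1")
    print(s.x.round(4)); print(res(s.x).reshape(-1,2).round(1))
E
python3 cal.py
```

```text
Traceback (most recent call last):
  File "cal.py", line 20, in <module>
    s=least_squares(res,[.55,0,1.5,0,0,.58,.32,.4,.2,.34,-.21],loss="soft_l1")
  File "cal.py", line 16, in res
    for n,uv,p in fp: r+=list(pd(n,fw(x,p),k[n])-uv)
                              ~~^^^^^^^^^^^^^^^^
  File "cal.py", line 11, in pd
    q=(proj(n,p)-c0)/f; return c0+f*q*(1+k*(q@q))
       ~~~~^^^^^
  File "h.py", line 9, in proj
    i=bot.camera_info(n); f=240/np.tan(np.radians(i["vertical_fov"]/2)); P=i["pose"]
ValueError: time passes only in moves, steps and waits
```

```bash
sed -i 's/^def ray/CI={n:bot.camera_info(n) for n in ("top","side")}\ndef ray/; s/i=bot.camera_info(n)/i=CI[n]/' h.py; sed -i 's/i=bot.camera_info(n)/i=CI[n]/' cal.py; python3 cal.py
```

```text
[ 0.532  -0.02    1.6766  0.1013 -0.3934  0.5774  0.3161  0.355   0.1869
  0.3503 -0.2024]
[[ 0.1  0.2]
 [-0.3 -0.4]
 [ 1.8  0.1]
 [ 1.2  0.1]
 [-0.6 -0.7]
 [-0.1 -0.7]
 [-1.2 -1.1]
 [ 0.9 -0.8]
 [-1.1 -2. ]
 [ 0.3 -0.3]
 [-0.7 -0.1]
 [-0.1 -0.3]
 [-0.1  2.2]
 [ 0.1 -0.8]
 [-0.6  1.8]]
```

Run:
```python
from cal import *
p=[.1273,.4829,.2305]
for k in (0,-.2,-.39): print(k,pd("side",p,k))
b=cv2.imread("pics/side0.png")
cv2.imwrite("pics/grip.png",cv2.resize(b[90:180,90:190],None,fx=5,fy=5,interpolation=cv2.INTER_CUBIC))
R=[[.9669,.255],[.255,-.9669]] # tool axes approx
for s in(-1,1):
  for dz in (.0,.013): print(s,dz,pd("side",[p[0]+s*.0427*.255,p[1]+s*.0427*-.9669*-1,p[2]+dz],0), pd("side",[p[0]+s*.0427*.9669,p[1]-s*.0427*.255,p[2]+dz],0))
```

```text
0 [138.27797015 166.70915303]
-0.2 [143.01360148 168.32262251]
-0.39 [147.51245126 169.85541851]
-1 0.0 [138.62440556 170.16679572] [124.05083475 167.90023769]
-1 0.013 [138.0946101  166.08693696] [123.49029934 163.87011017]
1 0.0 [137.94526137 163.38851087] [152.31568607 165.53392643]
1 0.013 [137.43478858 159.45352575] [151.83528074 161.55151174]
```

View pics/grip.png

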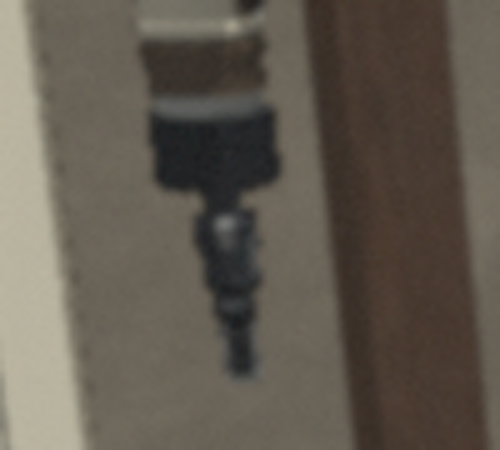

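Run:
```python
from cal import *
for n,uv,p in fp: print(n,p,onz(n,*uv,p[2]).round(4))
for n,uv,j,z in ob: print(n,j,onz(n,*uv,z).round(4))
```

```text
top (0.15, -0.065, 0.008) [0.5813 0.1366 0.008 ]
top (0.15, 0.065, 0.008) [0.4505 0.1215 0.008 ]
top (-0.14, -0.065, 0.008) [ 0.6106 -0.1478  0.008 ]
top (-0.14, 0.065, 0.008) [ 0.4817 -0.1631  0.008 ]
side (-0.14, 0.065, 0.008) [ 0.4812 -0.1702  0.008 ]
side (-0.14, -0.065, 0.008) [ 0.609  -0.1553  0.008 ]
side (0.15, 0.065, 0.008) [0.4508 0.1124 0.008 ]
top (-0.219, 0, 0.096) [ 0.5528 -0.2367  0.096 ]
side (-0.219, 0, 0.096) [ 0.5494 -0.2493  0.096 ]
top 0 [0.5767 0.3188 0.058 ]
side 0 [0.5789 0.3128 0.058 ]
top 1 [0.3538 0.1874 0.105 ]
side 1 [0.3651 0.202  0.105 ]
top 2 [ 0.3475 -0.2033  0.025 ]
side 2 [ 0.3579 -0.1935  0.025 ]
```

Run:
```python
from cal import *
for nm,x,y in [("far",657,322),("right",748,383),("left",427,386)]: print("mat",nm,onz("side",*S(x,y),.003).round(4))
print("bush",onz("top",*T(438,196),.108).round(4),onz("side",*S(312,68),.108).round(4))
for nm,x,y in [("bristle",539,140),("ferr",548,205),("h60",560,290),("hend",569,348)]: print(nm,onz("top",*T(x,y),.062).round(4))
for x,y in [(302,190),(408,150),(452,128)]: print("sidebrush",onz("side",*S(x,y),.062).round(4))
for x,y in [(80,152),(150,204),(118,243),(50,195)]: print("block",onz("top",*T(x,y),.04).round(4))
# carriage/nest corners in top
a=np.array(fp[0][2]);
```

```text
mat far [ 0.6022 -0.3906  0.003 ]
mat right [ 0.5934 -0.5003  0.003 ]
mat left [ 0.3899 -0.3705  0.003 ]
bush [0.5298 0.0143 0.108 ] [0.5347 0.0131 0.108 ]
bristle [ 0.6201 -0.0618  0.062 ]
ferr [ 0.5589 -0.0834  0.062 ]
h60 [ 0.4815 -0.1108  0.062 ]
hend [ 0.4305 -0.1296  0.062 ]
sidebrush [ 0.4339 -0.1274  0.062 ]
sidebrush [ 0.5593 -0.1067  0.062 ]
sidebrush [ 0.6227 -0.087   0.062 ]
block [0.5179 0.3639 0.04  ]
block [0.4827 0.2838 0.04  ]
block [0.4391 0.3019 0.04  ]
block [0.4701 0.3785 0.04  ]
```

The side camera puts the gripper tip where k=0 predicts, at (138,165), so I'll use no distortion. The cameras still differ by about 8 mm in y, so I'll average them and refine close up. The bush comes out at feeder x of about 30 mm, which means 3 strokes. Next I'll move over the brush handle.

>>> {"op": "step_arm", "data": {
  "targets": "1 0.4 -0.7 0 0 0 0.4;1 0.4 -0.7 0 0 0 0.4;1 0.4 -0.7 0 0 0 0.4;1 0.4 -0.7 0 0 0 0.4;1 0.4 -0.7 0 0 0 0.4;1 0.4 -0.7 0 0 0 0.4;1 0.4 -0.7 0 0 0 0.4;1 0.4 -0.7 0 0 0 0.4;1 0.4 -0.7 0 0 0 0.4;1 0.4 -0.7 0 0 0 0.4"
}}

```text
clock: 0.93
eef_pos: [0.3279, 0.1308, 0.2312]
tool_rot: [-0.027, 1.0, -0.0, 0.0]
ft_force: [0.3, 0.4, 0.2]
grip_width: 0.0853
grasp_force: 0.0
```

>>> {"op": "step_arm", "data": {
  "targets": "1 0.29 -0.5 -0.16 0 0 0.33;1 0.29 -0.5 -0.16 0 0 0.33;1 0.29 -0.5 -0.16 0 0 0.33;1 0.29 -0.5 -0.16 0 0 0.33;1 0.29 -0.5 -0.16 0 0 0.33;1 0.29 -0.5 -0.16 0 0 0.33;1 0.29 -0.5 -0.16 0 0 0.33;1 0.29 -0.5 -0.16 0 0 0.33;1 0.29 -0.5 -0.16 0 0 0.33;1 0.29 -0.5 -0.16 0 0 0.33"
}}

```text
clock: 1.77
eef_pos: [0.4718, -0.1174, 0.15]
tool_rot: [-0.156, 0.988, 0.001, -0.001]
ft_force: [-0.2, 0.5, 0.4]
grip_width: 0.0852
grasp_force: 0.0
```

Run:
```python
from cal import *
o=bot.get_obs(); p=o["eef_pos"]; print(o["clock"],p,o["tool_rot"],o["grip_width"])
for n in("top","side"): print(n,proj(n,p),[proj(n,p+np.array([0,0,.15]))])
a=bot.camera("top")[:,:,::-1]; b=bot.camera("side")[:,:,::-1]
A=cv2.resize(a[170:310,300:430],None,fx=4,fy=4,interpolation=cv2.INTER_CUBIC)[:560]
q=proj("side",p).astype(int)
B=cv2.resize(b[180:290,290:390],None,fx=2.8*5.6/3.1,fy=2.8*5.6/3.1,interpolation=cv2.INTER_CUBIC)[:560,:280*2-0]
B=cv2.resize(b[170:310,300:355+0],None,fx=4,fy=4,interpolation=cv2.INTER_CUBIC)[:560]
cv2.imwrite("pics/g1.png",np.hstack([A,B]))
```

```text
1.7667 [ 0.47180932 -0.1173974   0.15000822] [-1.55781213e-01  9.87790333e-01  7.59866789e-04 -1.37598255e-03] 0.0852306615313204
top [358.25910741 260.56847497] [array([364.13572272, 241.59333342])]
side [333.87977078 225.31871488] [array([333.68783586, 171.8301355 ])]
```

View pics/g1.png

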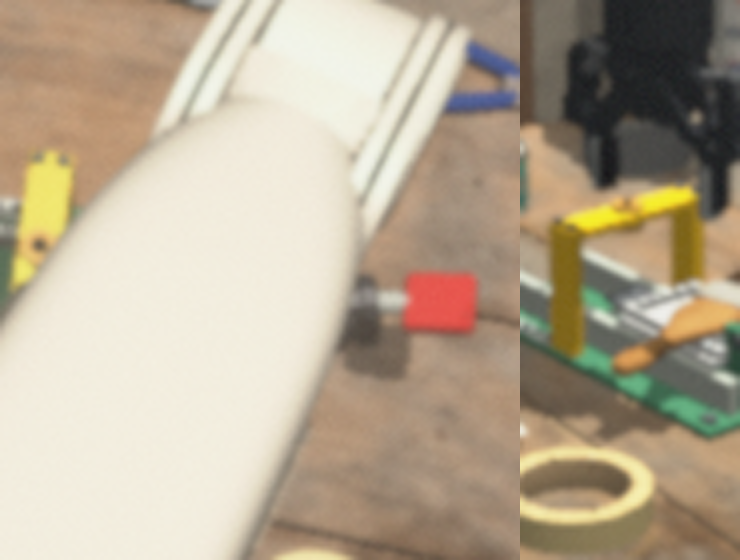

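The side view puts the fingertip midpoint at (334.4,219.8) against a predicted (333.9,220.7), so that camera is accurate. The brush handle runs from about (324.5,260.5) to (348,248) in side pixels. I'll triangulate it from both views.

Run:
```python
from cal import *
def tri(a,b):
    (o1,d1),(o2,d2)=ray("top",*a),ray("side",*b); d1/=np.linalg.norm(d1);d2/=np.linalg.norm(d2)
    t=np.linalg.lstsq(np.c_[d1,-d2],o2-o1,rcond=None)[0]; p,q=o1+t[0]*d1,o2+t[1]*d2; return (p+q)/2,p-q
print("proj of tcp at handle",proj("side",[.4718,-.1174,.06]))
C=lambda x,y:(300+(x-520)/4,170+y/4)
for x,y in[(618,362),(640,356),(665,342),(690,325)]: print(C(x,y),onz("side",*C(x,y),.06).round(4))
print("hend",tri(T(567,344),C(624,362))); print("pad",tri(T(716,236),S(499,171)))
print("hole",tri(T(438,196),S(312,69)))
print("bedcorner",tri(T(610,316),S(376,252)))
print("bedcorner",tri(T(620,187),S(484,211)))
print("bedcorner",tri(T(311,282),S(184,152)))
print("tin",tri(T(139,99),S(196,22)))
```

```text
proj of tcp at handle [333.98638807 255.67203008]
(324.5, 260.5) [ 0.4326 -0.1301  0.06  ]
(330.0, 259.0) [ 0.4504 -0.1301  0.06  ]
(336.25, 255.5) [ 0.4777 -0.1199  0.06  ]
(342.5, 251.25) [ 0.5086 -0.105   0.06  ]
hend (array([ 0.43644239, -0.1281359 ,  0.05775156]), array([-0.00338168,  0.00169874, -0.00082819]))
pad (array([ 0.55635659, -0.23828971,  0.08971658]), array([-0.00253252,  0.00145104, -0.0010323 ]))
hole (array([0.5322962 , 0.01342531, 0.1067774 ]), array([-0.00389136,  0.00200778, -0.00106881]))
bedcorner (array([ 0.48393542, -0.16395325,  0.00431887]), array([-0.00236875,  0.00123168, -0.00068088]))
bedcorner (array([ 0.61311405, -0.14845853,  0.0039408 ]), array([-0.00177395,  0.0009967 , -0.0006818 ]))
bedcorner (array([0.4533761 , 0.12135708, 0.00381072]), array([-0.00364355,  0.00168904, -0.00056872]))
tin (array([0.57969416, 0.31879781, 0.05563342]), array([-0.00404083,  0.0019284 , -0.00075274]))
```

>>> {"op": "step_arm", "data": {
  "targets": "1 0.012 0.006 -0.12 0 0 0;1 0.012 0.006 -0.12 0 0 0;1 0.012 0.006 -0.21 0 0 0;1 0.012 0.006 -0.21 0 0 0;1 0.012 0.006 -0.21 0 0 0;-1 0.012 0.006 -0.21 0 0 0;-1 0.012 0.006 -0.21 0 0 0;-1 0.012 0.006 -0.21 0 0 0;-1 0.012 0.006 -0.21 0 0 0;-1 0.012 0.006 -0.21 0 0 0"
}}

```text
clock: 2.7
eef_pos: [0.4794, -0.1138, 0.0476]
tool_rot: [-0.157, 0.988, -0.0, 0.001]
ft_force: [-0.6, 0.8, -0.6]
grip_width: 0.0256
grasp_force: 0.0
```

>>> {"op": "step_arm", "data": {
  "targets": "-1 0 0 0 0 0 0;-1 0 0 0 0 0 0;-1 0 0 0 0 0 0;-1 0 0 0 0 0 0;-1 0 0 0 0 0 0;-1 0 0 0 0 0 0"
}}

```text
clock: 3.2
eef_pos: [0.4791, -0.1138, 0.0468]
tool_rot: [-0.157, 0.988, -0.0, 0.001]
ft_force: [-0.9, -0.3, 5.2]
grip_width: 0.0166
grasp_force: 57.1
```

The width is 16.6 mm with an upward force, so the pads have only caught the rounded upper edge. I'll reopen and grip lower.

>>> {"op": "step_arm", "data": {
  "targets": "1 0 0 0 0 0 0;1 0 0 0 0 0 0;1 0 0 -0.02 0 0 0;1 0 0 -0.02 0 0 0;-1 0 0 -0.02 0 0 0;-1 0 0 -0.02 0 0 0;-1 0 0 -0.02 0 0 0;-1 0 0 -0.02 0 0 0;-1 0 0 -0.02 0 0 0;-1 0 0 -0.02 0 0 0"
}}

```text
clock: 4.03
eef_pos: [0.4787, -0.1136, 0.0365]
tool_rot: [-0.157, 0.988, -0.0, 0.0]
ft_force: [-0.1, 0.2, -0.2]
grip_width: 0.0171
grasp_force: 56.8
```

>>> {"op": "step_arm", "data": {
  "targets": "-1 0 0 0 0 0 0;-1 0 0 0 0 0 0;-1 0 0 0 0 0 0;-1 0 0 0 0 0 0;-1 0 0 0 0 0 0"
}}

```text
clock: 4.45
eef_pos: [0.4786, -0.1136, 0.0364]
tool_rot: [-0.157, 0.988, -0.0, 0.0]
ft_force: [-0.2, 0.8, 1.4]
grip_width: 0.0173
grasp_force: 56.9
```

>>> {"op": "step_arm", "data": {
  "targets": "-1 0 0 0.03 0 0 0;-1 0 0 0.08 0 0 0;-1 0 0 0.14 0 0 0;-1 0 0 0.2 0 0 0;-1 0 0 0.26 0 0 0;-1 0 0 0.3 0 0 0;-1 0 0 0.3 0 0 0;-1 0 0 0.3 0 0 0"
}}

```text
clock: 5.12
eef_pos: [0.4791, -0.1137, 0.1872]
tool_rot: [-0.157, 0.988, -0.0, 0.001]
ft_force: [-0.5, 0.1, -1.0]
grip_width: 0.0172
grasp_force: 57.1
```

Run:
```python
from cal import *
o=bot.get_obs(); print(o["eef_pos"],o["grip_width"])
snap("side","lift",(290,130,460,360),2.6)
```

```text
[ 0.4791237  -0.11366338  0.18721251] 0.017194274637053492
```

View pics/lift.png

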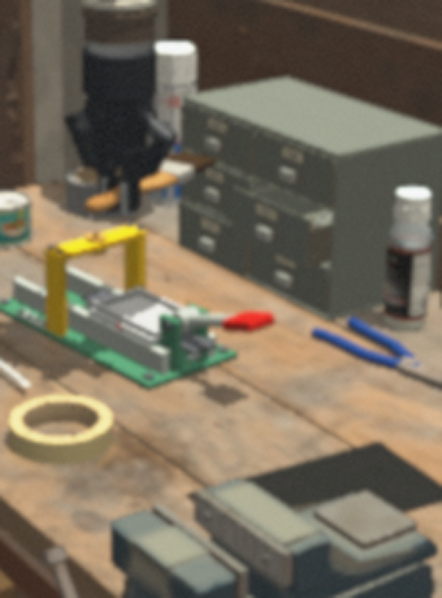

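The brush hangs level in the gripper and the carriage is empty. Next I'll carry it to the mat.

>>> {"op": "step_arm", "data": {
  "targets": "-1 -0.086 -0.62 0 0 0 -0.55;-1 -0.086 -0.62 0 0 0 -0.55;-1 -0.086 -0.62 0 0 0 -0.55;-1 -0.086 -0.62 0 0 0 -0.55;-1 -0.086 -0.62 0 0 0 -0.55;-1 -0.086 -0.62 0 0 0 -0.55;-1 -0.086 -0.62 0 0 0 -0.55;-1 -0.086 -0.62 0 0 0 -0.55;-1 -0.086 -0.62 -0.1 0 0 -0.55;-1 -0.086 -0.62 -0.2 0 0 -0.55"
}}

```text
clock: 6.0
eef_pos: [0.4357, -0.4267, 0.1023]
tool_rot: [0.06, 0.998, -0.002, 0.002]
ft_force: [0.6, -0.6, -1.9]
grip_width: 0.017
grasp_force: 57.4
```

>>> {"op": "step_arm", "data": {
  "targets": "-1 0 0 -0.05 0 0 0;-1 0 0 -0.08 0 0 0;-1 0 0 -0.08 0 0 0;-1 0 0 -0.08 0 0 0"
}}

```text
clock: 6.33
eef_pos: [0.4338, -0.422, 0.0601]
tool_rot: [0.058, 0.998, 0.002, -0.002]
ft_force: [-0.1, 0.3, 0.4]
grip_width: 0.017
grasp_force: 57.4
```

Run:
```python
from cal import *
o=bot.get_obs(); print(o["eef_pos"],o["grip_width"])
snap("side","mat",(340,230,500,350),4)
```

```text
[ 0.43383494 -0.42197351  0.06013821] 0.01697714907228583
```

View pics/mat.png

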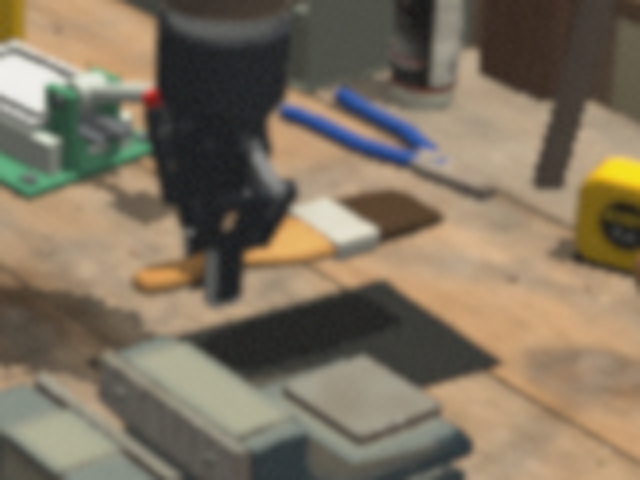

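The brush is over the mat, and projected down it comes within a few mm of centre. I'll lower and release it.

>>> {"op": "step_arm", "data": {
  "targets": "-1 0 0 -0.05 0 0 0;-1 0 0 -0.08 0 0 0;-1 0 0 -0.1 0 0 0;-1 0 0 -0.106 0 0 0;-1 0 0 -0.106 0 0 0;-1 0 0 -0.106 0 0 0;-0.4 0 0 -0.106 0 0 0;-0.3 0 0 -0.106 0 0 0;0.2 0 0 -0.106 0 0 0;0.5 0 0 -0.106 0 0 0"
}}

```text
clock: 7.22
eef_pos: [0.4359, -0.4239, 0.0107]
tool_rot: [0.058, 0.998, -0.0, 0.001]
ft_force: [0.4, 0.2, 0.0]
grip_width: 0.053
grasp_force: 0.0
```

>>> {"op": "step_arm", "data": {
  "targets": "0.5 0 0 0 0 0 0;0.5 0 0 0 0 0 0;0.5 0 0 0.05 0 0 0;0.5 0 0 0.1 0 0 0;1 0 0 0.2 0 0 0;1 0 0 0.3 0 0 0;1 0 0 0.36 0 0 0;1 0 0 0.36 0 0 0"
}}

```text
clock: 7.88
eef_pos: [0.4385, -0.4265, 0.1994]
tool_rot: [0.058, 0.998, -0.005, 0.006]
ft_force: [0.8, -0.8, 0.4]
grip_width: 0.0855
grasp_force: 0.0
```

>>> {"op": "step_arm", "data": {
  "targets": "1 0.04 0.76 0 0 0 0.82;1 0.04 0.76 0 0 0 0.82;1 0.04 0.76 0 0 0 0.82;1 0.04 0.76 0 0 0 0.82;1 0.04 0.76 0 0 0 0.82;1 0.04 0.76 0 0 0 0.82;1 0.04 0.76 0 0 0 0.82;1 0.04 0.76 0 0 0 0.82;1 0.04 0.76 0 0 0 0.82;1 0.04 0.76 0 0 0 0.82"
}}

```text
clock: 8.72
eef_pos: [0.4552, -0.038, 0.1901]
tool_rot: [-0.264, 0.964, 0.001, 0.001]
ft_force: [-0.5, -0.5, -0.2]
grip_width: 0.0852
grasp_force: 0.0
```

>>> {"op": "step_arm", "data": {
  "targets": "0.55 0.043 0.757 0 0 0 0.82;0.55 0.043 0.757 0 0 0 0.82;0.55 0.043 0.757 0 0 0 0.82;0.55 0.043 0.757 0 0 0 0.82;0.55 0.043 0.757 0 0 0 0.82;0.55 0.043 0.757 0 0 0 0.82;0.55 0.043 0.757 0 0 0 0.82;0.55 0.043 0.757 0 0 0 0.82;0.55 0.043 0.757 0 0 0 0.82;0.55 0.043 0.757 0 0 0 0.82"
}}

```text
clock: 9.55
eef_pos: [0.4769, 0.3414, 0.1891]
tool_rot: [-0.556, 0.831, 0.001, 0.001]
ft_force: [0.4, 0.1, 0.5]
grip_width: 0.0663
grasp_force: 0.0
```

Run:
```python
from cal import *
o=bot.get_obs(); print(o["eef_pos"],o["tool_rot"],o["grip_width"],o["joint_pos"])
p=o["eef_pos"]; print(proj("side",p))
a=bot.camera("top")[:,:,::-1];b=bot.camera("side")[:,:,::-1]
# left: side around block, right: side mat
B=cv2.resize(b[150:270,230:330],None,fx=4,fy=4,interpolation=cv2.INTER_CUBIC)
D=cv2.resize(b[250:370,350:480],None,fx=3,fy=4,interpolation=cv2.INTER_CUBIC)
cv2.imwrite("pics/bl.png",np.hstack([B,D]))
cv2.imwrite("pics/t2.png",a)
```

```text
[0.47694128 0.34137448 0.18909   ] [-0.55553374  0.83149229  0.00117503  0.00120955] 0.0662764973831504 [ 0.62004701  0.4302356   0.16453566  1.3026055   0.00227384 -0.55796152]
[258.79984759 172.59188281]
```

View pics/bl.png

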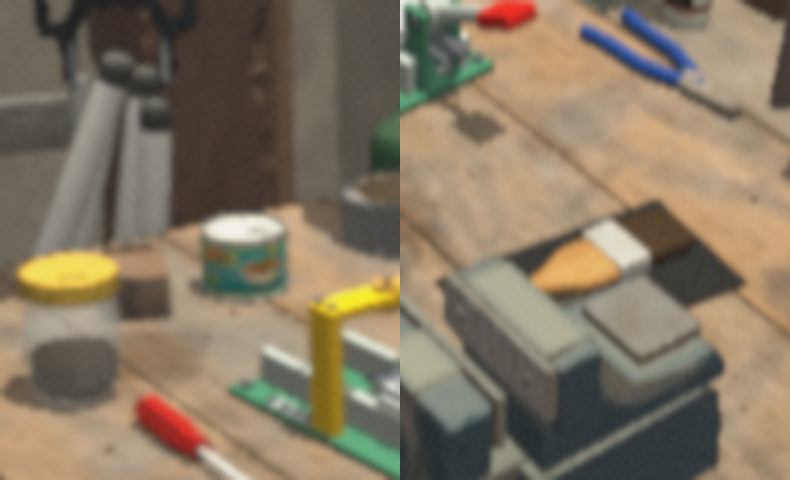

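The brush lies flat on the mat. Beside the jar the block's right corner shows at side pixels (272.5,214.5) top and (272.5,228.7) bottom. I'll check that against the top-view estimate.

Run:
```python
from cal import *
o=bot.get_obs(); print(o["eef_pos"])
for z in(0,-.004): print(onz("side",272.5,228.7,z))
for z in(.04,.036): print(onz("side",272.5,214.5,z))
# block mask in stored first top image (before arm moved)
a=cv2.imread("pics/top0.png"); c=cv2.resize(a[205:260,160:215],None,fx=8,fy=8,interpolation=cv2.INTER_CUBIC)
h=cv2.cvtColor(c,cv2.COLOR_BGR2LAB); 
_,m=cv2.threshold(h[:,:,0],0,255,cv2.THRESH_BINARY_INV+cv2.THRESH_OTSU)
cv2.imwrite("pics/bm.png",np.hstack([c,cv2.cvtColor(m,cv2.COLOR_GRAY2BGR)])[:,:800])
```

```text
[0.47664908 0.33643959 0.18902369]
[0.49653045 0.29891488 0.        ]
[ 0.50120039  0.30814361 -0.004     ]
[0.51213081 0.32497293 0.04      ]
[0.51716588 0.33489526 0.036     ]
```

View pics/bm.png

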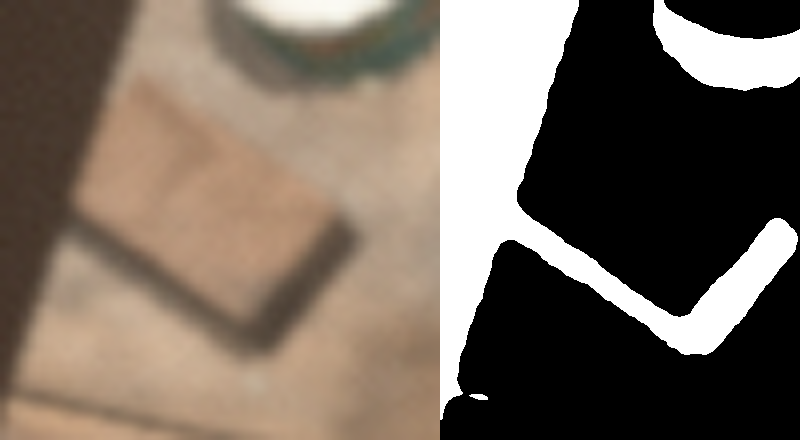

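Run:
```python
from cal import *
c=[onz("top",160+x/8,205+y/8,.04)[:2] for x,y in[(142,75),(340,212),(243,322)]]
print(np.round(c,4)); a,b,d=c
print("len",np.linalg.norm(a-b),np.linalg.norm(b-d),"ang",np.degrees(np.arctan2(*(a-b)[::-1])),np.degrees(np.arctan2(*(b-d)[::-1])),"cen",(a+d)/2)
```

```text
[[0.5196 0.3681]
 [0.4886 0.2911]
 [0.4457 0.3107]]
len 0.08304044748677336 0.04719289629909278 ang 68.11502088039407 -24.63734599335965 cen [0.48262573 0.33943608]
```

>>> {"op": "step_arm", "data": {
  "targets": "0.6 0.016 0.006 -0.05 0 0 0;0.6 0.016 0.006 -0.1 0 0 0;0.6 0.016 0.006 -0.16 0 0 0;0.6 0.016 0.006 -0.22 0 0 0;0.6 0.016 0.006 -0.25 0 0 0;0.6 0.016 0.006 -0.28 0 0 0;0.6 0.016 0.006 -0.28 0 0 0"
}}

```text
clock: 10.23
eef_pos: [0.4829, 0.334, 0.0465]
tool_rot: [-0.552, 0.834, -0.0, -0.004]
ft_force: [-0.5, 1.0, -0.2]
grip_width: 0.0686
grasp_force: 0.0
```

>>> {"op": "step_arm", "data": {
  "targets": "0.6 0 0 -0.02 0 0 0;0.6 0 0 -0.04 0 0 0;0.6 0 0 -0.06 0 0 0;0.6 0 0 -0.068 0 0 0;0.6 0 0 -0.068 0 0 0;0.6 0 0 -0.068 0 0 0"
}}

```text
clock: 10.73
eef_pos: [0.4849, 0.3379, 0.0159]
tool_rot: [-0.553, 0.833, -0.0, -0.0]
ft_force: [0.3, -0.2, 0.2]
grip_width: 0.0683
grasp_force: 0.0
```

No contact on the way down. I'll close and lift.

>>> {"op": "step_arm", "data": {
  "targets": "-1 0 0 0 0 0 0;-1 0 0 0 0 0 0;-1 0 0 0 0 0 0;-1 0 0 0 0 0 0;-1 0 0 0 0 0 0;-1 0 0 0 0 0 0;-1 0 0 0 0 0 0"
}}

```text
clock: 11.32
eef_pos: [0.4856, 0.3386, 0.0169]
tool_rot: [-0.553, 0.833, 0.0, 0.001]
ft_force: [-0.2, 0.2, 5.6]
grip_width: 0.049
grasp_force: 64.3
```

>>> {"op": "step_arm", "data": {
  "targets": "-1 0 0 0.03 0 0 0;-1 0 0 0.08 0 0 0;-1 0 0 0.15 0 0 0;-1 0 0 0.22 0 0 0;-1 0 0 0.3 0 0 0;-1 0 0 0.36 0 0 0;-1 0 0 0.36 0 0 0;-1 0 0 0.36 0 0 0;-1 0 0 0.36 0 0 0"
}}

```text
clock: 12.07
eef_pos: [0.4843, 0.3375, 0.1947]
tool_rot: [-0.553, 0.833, -0.0, -0.001]
ft_force: [0.0, -0.2, -1.7]
grip_width: 0.0486
grasp_force: 63.8
```

Run:
```python
from cal import *
o=bot.get_obs(); print(o["eef_pos"],o["tool_rot"],o["grip_width"],o["ft_force"])
# bare nest seen from both cameras
a=bot.camera("top")[:,:,::-1];b=bot.camera("side")[:,:,::-1]
A=cv2.resize(a[210:290,300:400],None,fx=4.5,fy=4.5,interpolation=cv2.INTER_CUBIC)
B=cv2.resize(b[225:280,305:380],None,fx=4.5,fy=4.5,interpolation=cv2.INTER_CUBIC)
C=np.zeros((600,800,3),np.uint8); C[:360,:450]=A; C[:B.shape[0],450:450+B.shape[1]]=B
D=cv2.resize(b[130:230,210:310],None,fx=2.3,fy=2.3); C[365:595,:230]=D
cv2.imwrite("pics/nest.png",C)
```

```text
[0.48427745 0.33747813 0.19469981] [-5.52878658e-01  8.33261028e-01 -7.49315213e-05 -1.11499389e-03] 0.04863180187218472 [ 0.02162002 -0.20391701 -1.701466  ]
```

View pics/nest.png

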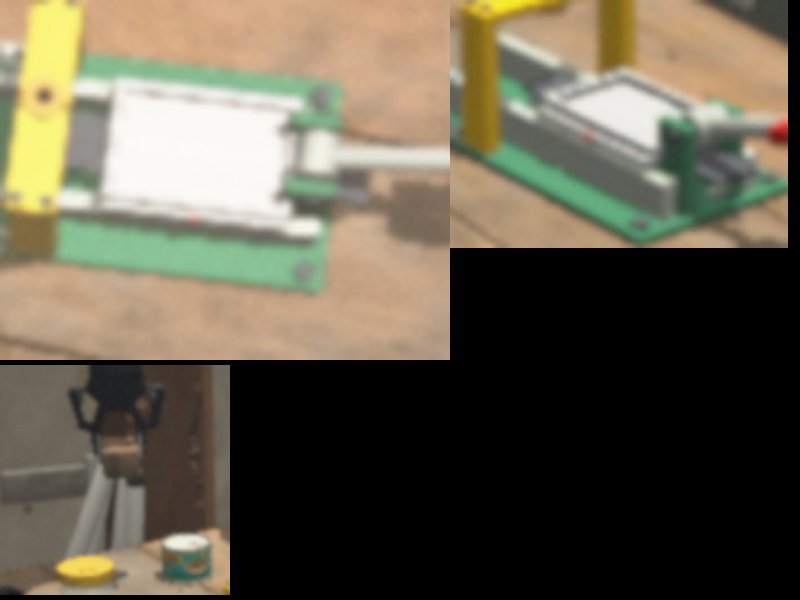

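I see the block held level, and the bare nest with its outer corners near top-crop (115,78), (103,208), (303,97) and (290,217). That was my eleventh picture, one over the viewing limit, so from here on I'll work from numbers only.

Run:
```python
from cal import *
a=bot.camera("top"); h=cv2.cvtColor(a,cv2.COLOR_RGB2HSV)
m=((h[...,1]<45)&(h[...,2]>170)).astype(np.uint8); z=np.zeros_like(m); z[220:262,318:368]=m[220:262,318:368]
z=cv2.morphologyEx(z,cv2.MORPH_OPEN,np.ones((9,9),np.uint8))
c=max(cv2.findContours(z,0,2)[0],key=cv2.contourArea); r=cv2.minAreaRect(c); print(r)
for p in cv2.boxPoints(r): print(p,onz("top",*p,.052).round(4))
print("centre",onz("top",*r[0],.05).round(4))
U=lambda x,y:onz("top",300+x/4.5,210+y/4.5,.052)[:2].round(4)
q=[U(115,78),U(103,208),U(303,97),U(290,217)]; print(q,np.mean(q,0)); print("bush",onz("top",300+43/4.5,210+96/4.5,.108))
m=((h[...,0]<8)|(h[...,0]>172))&(h[...,1]>140)&(h[...,2]>120); m=m.astype(np.uint8); m[:, :395]=0;m[:,430:]=0;m[:225]=0;m[265:]=0
c=max(cv2.findContours(m,0,2)[0],key=cv2.contourArea); r=cv2.minAreaRect(c); print("pad",r,onz("top",*r[0],.096))
```

```text
((343.37542724609375, 243.30886840820312), (40.543914794921875, 30.086620330810547), 6.709836959838867)
[321.48462 255.88054] [ 0.4905 -0.0261  0.052 ]
[325.      225.99998] [ 0.5709 -0.0172  0.052 ]
[365.26624 230.7372 ] [ 0.5816 -0.1215  0.052 ]
[361.75085 260.61774] [ 0.5012 -0.1285  0.052 ]
centre [ 0.5363 -0.0734  0.05  ]
[array([ 0.5676, -0.0194]), array([ 0.4904, -0.0298]), array([ 0.5806, -0.1271]), array([ 0.5089, -0.1339])] [ 0.536875 -0.07755 ]
bush [0.52979084 0.01355848 0.108     ]
pad ((409.5, 245.0), (14.0, 17.0), 90.0) [ 0.55440727 -0.23427662  0.096     ]
```

>>> {"op": "step_arm", "data": {
  "targets": "-1 0.108 -0.828 0 0 0 0.647;-1 0.108 -0.828 0 0 0 0.647;-1 0.108 -0.828 0 0 0 0.647;-1 0.108 -0.828 0 0 0 0.647;-1 0.108 -0.828 0 0 0 0.647;-1 0.108 -0.828 0 0 0 0.647;-1 0.108 -0.828 0 0 0 0.647;-1 0.108 -0.828 0 0 0 0.647;-1 0.108 -0.828 0 0 0 0.647;-1 0.108 -0.828 0 0 0 0.647"
}}

```text
clock: 13.05
eef_pos: [0.5366, -0.0675, 0.1945]
tool_rot: [0.745, -0.668, -0.001, 0.001]
ft_force: [-0.4, 0.2, 0.0]
grip_width: 0.049
grasp_force: 63.7
```

>>> {"op": "step_arm", "data": {
  "targets": "-1 0 0 0 0 0 0;-1 0 0 0 0 0 0;-1 0 0 0 0 0 0;-1 0 0 0 0 0 0;-1 0 0 -0.06 0 0 0;-1 0 0 -0.12 0 0 0;-1 0 0 -0.18 0 0 0;-1 0 0 -0.18 0 0 0;-1 0 0 -0.18 0 0 0;-1 0 0 -0.18 0 0 0"
}}

```text
clock: 13.88
eef_pos: [0.5386, -0.0646, 0.1074]
tool_rot: [0.745, -0.667, 0.001, -0.0]
ft_force: [0.3, -0.3, -0.3]
grip_width: 0.0485
grasp_force: 63.7
```

Run:
```python
from cal import *
o=bot.get_obs(); q=o["tool_rot"]; print(o["eef_pos"],q,2*np.degrees(np.arctan2(q[1],q[0]))-90,o["ft_force"])
```

```text
[ 0.5385696  -0.06456122  0.1073654 ] [ 7.45196121e-01 -6.66844861e-01  6.57372259e-04 -4.90537202e-04] -173.64806297398604 [ 0.31021586 -0.28636439 -0.28220323]
```

>>> {"op": "step_arm", "data": {
  "targets": "-1 0 -0.024 0 0 0 0;-1 0 -0.024 0 0 0 0;-1 0 -0.024 0 0 0 0;-1 0 -0.024 -0.02 0 0 0;-1 0 -0.024 -0.04 0 0 0;-1 0 -0.024 -0.055 0 0 0;-1 0 -0.024 -0.065 0 0 0;-1 0 -0.024 -0.07 0 0 0;-1 0 -0.024 -0.07 0 0 0;-1 0 -0.024 -0.07 0 0 0"
}}

```text
clock: 14.72
eef_pos: [0.5375, -0.0775, 0.0707]
tool_rot: [0.745, -0.668, -0.0, 0.0]
ft_force: [0.3, 0.4, -0.7]
grip_width: 0.0491
grasp_force: 63.7
```

>>> {"op": "step_arm", "data": {
  "targets": "-1 0 0 -0.004 0 0 0;-1 0 0 -0.008 0 0 0;-1 0 0 -0.012 0 0 0;-1 0 0 -0.016 0 0 0;-1 0 0 -0.016 0 0 0;-1 0 0 -0.016 0 0 0"
}}

```text
clock: 15.22
eef_pos: [0.5375, -0.0776, 0.0628]
tool_rot: [0.745, -0.668, -0.0, 0.0]
ft_force: [-0.3, 0.4, -0.7]
grip_width: 0.0487
grasp_force: 63.7
```

The block is below the wall tops with no contact force. I'll seat it and release.

>>> {"op": "step_arm", "data": {
  "targets": "-1 0 0 -0.002 0 0 0;-1 0 0 -0.004 0 0 0;-1 0 0 -0.004 0 0 0;0.3 0 0 -0.004 0 0 0;0.5 0 0 -0.004 0 0 0;0.5 0 0 -0.004 0 0 0;0.5 0 0 -0.004 0 0 0;0.5 0 0 -0.004 0 0 0"
}}

```text
clock: 15.88
eef_pos: [0.5377, -0.0776, 0.0611]
tool_rot: [0.745, -0.668, 0.0, -0.0]
ft_force: [0.2, -0.8, 0.4]
grip_width: 0.0642
grasp_force: 0.0
```

>>> {"op": "step_arm", "data": {
  "targets": "0.5 0 0 0.03 0 0 0;0.5 0 0 0.08 0 0 0;0.5 0 0 0.14 0 0 0;0.5 0 0 0.2 0 0 0;0.5 0 0 0.26 0 0 0;0.5 0 0 0.26 0 0 0;0.5 0 0 0.26 0 0 0"
}}

```text
clock: 16.47
eef_pos: [0.5392, -0.0778, 0.1933]
tool_rot: [0.745, -0.668, 0.002, -0.001]
ft_force: [-1.1, 0.3, -0.6]
grip_width: 0.064
grasp_force: 0.0
```

>>> {"op": "step_arm", "data": {
  "targets": "-1 0.033 -0.314 0 0 0 0;-1 0.033 -0.314 0 0 0 0;-1 0.033 -0.314 0 0 0 0;-1 0.033 -0.314 0 0 0 0;-1 0.033 -0.314 0 0 0 0;-1 0.033 -0.314 -0.06 0 0 0;-1 0.033 -0.314 -0.12 0 0 0;-1 0.033 -0.314 -0.15 0 0 0;-1 0.033 -0.314 -0.15 0 0 0;-1 0.033 -0.314 -0.15 0 0 0"
}}

```text
clock: 17.3
eef_pos: [0.5526, -0.2336, 0.1139]
tool_rot: [0.745, -0.667, -0.002, 0.001]
ft_force: [0.5, -0.6, 0.7]
grip_width: 0.0002
grasp_force: 0.0
```

```bash
cat > look.py <<'E'
from cal import *
import sys
o=bot.get_obs(); print(o["clock"],o["eef_pos"].round(4),o["ft_force"].round(1))
a=bot.camera("top"); cv2.imwrite(f"pics/{sys.argv[1]}.png",a[:,:,::-1]); h=cv2.cvtColor(a,cv2.COLOR_RGB2HSV).astype(int)
P=lambda x,y,z:np.round(proj("top",[.532-.106*x-.994*y,-.0165+.994*x-.106*y,z]),0).astype(int)
# row of colours along feed line at block top height
for x in range(-130,60,10):
    u,v=P(x/1000,.0,.084); print(x,(u,v),h[v,u],end=" | ")
E
python3 look.py n1
```

```text
17.3 [ 0.5526 -0.2336  0.1139] [ 0.5 -0.6  0.7]
-130 (np.int64(373), np.int64(242)) [ 24  20 241] | -120 (np.int64(369), np.int64(242)) [ 21  22 241] | -110 (np.int64(365), np.int64(241)) [ 21  22 239] | -100 (np.int64(361), np.int64(241)) [ 21  28 233] | -90 (np.int64(357), np.int64(240)) [ 19  39 198] | -80 (np.int64(353), np.int64(240)) [ 17  49 129] | -70 (np.int64(349), np.int64(239)) [ 15  78 114] | -60 (np.int64(345), np.int64(239)) [ 14  82 167] | -50 (np.int64(341), np.int64(238)) [ 12  86 157] | -40 (np.int64(337), np.int64(238)) [ 15  83 169] | -30 (np.int64(333), np.int64(237)) [ 13  84 169] | -20 (np.int64(329), np.int64(237)) [ 14  82 158] | -10 (np.int64(326), np.int64(237)) [ 16  20 162] | 0 (np.int64(322), np.int64(236)) [ 34  15 119] | 10 (np.int64(318), np.int64(236)) [ 21  14 128] | 20 (np.int64(314), np.int64(235)) [ 25 131 208] | 30 (np.int64(310), np.int64(235)) [ 21 131 225] | 40 (np.int64(306), np.int64(234)) [ 23 135 225] | 50 (np.int64(302), np.int64(234)) [ 38  74 120] |
```

>>> {"op": "step_arm", "data": {
  "targets": "-1 0.002 -0.002 -0.02 0 0 0;-1 0.002 -0.002 -0.04 0 0 0;-1 0.002 -0.002 -0.06 0 0 0;-1 0.002 -0.002 -0.08 0 0 0;-1 0.002 -0.002 -0.1 0 0 0;-1 0.002 -0.002 -0.11 0 0 0;-1 0.002 -0.002 -0.12 0 0 0;-1 0.002 -0.002 -0.13 0 0 0;-1 0.002 -0.002 -0.13 0 0 0"
}}

```text
clock: 18.1
eef_pos: [0.5553, -0.2357, 0.0503]
tool_rot: [0.744, -0.668, 0.0, -0.0]
ft_force: [2.2, -4.4, 4.3]
grip_width: 0.0001
grasp_force: 2.3
```

>>> {"op": "step_arm", "data": {
  "targets": "-1 0 0 -0.008 0 0 0;-1 0 0 -0.016 0 0 0;-1 0 0 -0.016 0 0 0"
}}

```text
clock: 18.35
eef_pos: [0.5552, -0.2347, 0.0426]
tool_rot: [0.745, -0.667, -0.001, -0.001]
ft_force: [1.8, -0.7, 4.5]
grip_width: 0.0004
grasp_force: 2.4
```

Contact is good at 4–5 N. I'll carry on to the stop.

>>> {"op": "step_arm", "data": {
  "targets": "-1 0 0 -0.006 0 0 0;-1 0 0 -0.01 0 0 0;-1 0 0 -0.012 0 0 0;-1 0 0 -0.012 0 0 0"
}}

```text
clock: 18.68
eef_pos: [0.5553, -0.2342, 0.0399]
tool_rot: [0.745, -0.667, -0.0, -0.001]
ft_force: [-3.2, 2.9, 19.0]
grip_width: 0.0003
grasp_force: 8.2
```

>>> {"op": "step_arm", "data": {
  "targets": "-1 0 0 0.04 0 0 0;-1 0 0 0.08 0 0 0;-1 0 0 0.12 0 0 0;-1 0 0 0.156 0 0 0;-1 0 0 0.156 0 0 0;-1 0 0 0.156 0 0 0;-1 0 0 0.156 0 0 0"
}}

```text
clock: 19.27
eef_pos: [0.5538, -0.2346, 0.1134]
tool_rot: [0.745, -0.667, -0.002, 0.0]
ft_force: [0.3, 0.5, -0.2]
grip_width: -0.0001
grasp_force: 0.0
```

```bash
python3 look.py n2
```

```text
19.2667 [ 0.5538 -0.2346  0.1134] [ 0.3  0.5 -0.2]
-130 (np.int64(373), np.int64(242)) [ 24  20 241] | -120 (np.int64(369), np.int64(242)) [ 23  21 241] | -110 (np.int64(365), np.int64(241)) [ 20  23 240] | -100 (np.int64(361), np.int64(241)) [ 21  31 232] | -90 (np.int64(357), np.int64(240)) [ 19  40 189] | -80 (np.int64(353), np.int64(240)) [ 16  39 145] | -70 (np.int64(349), np.int64(239)) [ 16  25 152] | -60 (np.int64(345), np.int64(239)) [ 14  87 161] | -50 (np.int64(341), np.int64(238)) [ 14  86 167] | -40 (np.int64(337), np.int64(238)) [ 14  83 162] | -30 (np.int64(333), np.int64(237)) [ 14  83 162] | -20 (np.int64(329), np.int64(237)) [ 14  84 163] | -10 (np.int64(326), np.int64(237)) [ 14  87 165] | 0 (np.int64(322), np.int64(236)) [ 13  83 170] | 10 (np.int64(318), np.int64(236)) [ 14  87 165] | 20 (np.int64(314), np.int64(235)) [ 25 136 214] | 30 (np.int64(310), np.int64(235)) [ 22 131 225] | 40 (np.int64(306), np.int64(234)) [ 23 136 225] | 50 (np.int64(302), np.int64(234)) [ 21  68 116] |
```

One notch fed: the block's leading edge moved from about x −15 to beyond +10. Second stroke.

>>> {"op": "step_arm", "data": {
  "targets": "-1 0 0 -0.03 0 0 0;-1 0 0 -0.06 0 0 0;-1 0 0 -0.09 0 0 0;-1 0 0 -0.11 0 0 0;-1 0 0 -0.125 0 0 0;-1 0 0 -0.14 0 0 0;-1 0 0 -0.15 0 0 0;-1 0 0 -0.156 0 0 0;-1 0 0 -0.156 0 0 0;-1 0 0 -0.156 0 0 0"
}}

```text
clock: 20.15
eef_pos: [0.5554, -0.2351, 0.0396]
tool_rot: [0.745, -0.667, 0.0, -0.001]
ft_force: [-4.0, 1.0, 18.3]
grip_width: -0.0001
grasp_force: 8.6
```

>>> {"op": "step_arm", "data": {
  "targets": "-1 0 0 0.04 0 0 0;-1 0 0 0.08 0 0 0;-1 0 0 0.12 0 0 0;-1 0 0 0.156 0 0 0;-1 0 0 0.156 0 0 0;-1 0 0 0.156 0 0 0;-1 0 0 0.156 0 0 0"
}}

```text
clock: 20.73
eef_pos: [0.5539, -0.2347, 0.1132]
tool_rot: [0.745, -0.667, -0.002, 0.0]
ft_force: [0.2, 0.0, -0.5]
grip_width: -0.0
grasp_force: 0.0
```

```bash
python3 look.py n3
```

```text
20.7333 [ 0.5539 -0.2347  0.1132] [ 0.2  0.  -0.5]
-130 (np.int64(373), np.int64(242)) [ 24  20 241] | -120 (np.int64(369), np.int64(242)) [ 23  21 240] | -110 (np.int64(365), np.int64(241)) [ 20  23 240] | -100 (np.int64(361), np.int64(241)) [ 22  29 232] | -90 (np.int64(357), np.int64(240)) [ 19  38 194] | -80 (np.int64(353), np.int64(240)) [ 18  39 131] | -70 (np.int64(349), np.int64(239)) [27 26 99] | -60 (np.int64(345), np.int64(239)) [ 30  10 125] | -50 (np.int64(341), np.int64(238)) [ 17  10 224] | -40 (np.int64(337), np.int64(238)) [ 18  21 220] | -30 (np.int64(333), np.int64(237)) [ 14  85 165] | -20 (np.int64(329), np.int64(237)) [ 14  86 163] | -10 (np.int64(326), np.int64(237)) [ 14  83 163] | 0 (np.int64(322), np.int64(236)) [ 14  86 163] | 10 (np.int64(318), np.int64(236)) [ 14  86 164] | 20 (np.int64(314), np.int64(235)) [ 25 135 214] | 30 (np.int64(310), np.int64(235)) [ 21 133 225] | 40 (np.int64(306), np.int64(234)) [ 23 135 224] | 50 (np.int64(302), np.int64(234)) [ 20  49 146] |
```

>>> {"op": "step_arm", "data": {
  "targets": "-1 0 0 -0.03 0 0 0;-1 0 0 -0.06 0 0 0;-1 0 0 -0.09 0 0 0;-1 0 0 -0.11 0 0 0;-1 0 0 -0.125 0 0 0;-1 0 0 -0.14 0 0 0;-1 0 0 -0.15 0 0 0;-1 0 0 -0.156 0 0 0;-1 0 0 -0.156 0 0 0;-1 0 0 -0.156 0 0 0"
}}

```text
clock: 21.62
eef_pos: [0.5554, -0.2351, 0.0396]
tool_rot: [0.745, -0.667, 0.001, -0.001]
ft_force: [-3.0, 1.4, 17.9]
grip_width: -0.0001
grasp_force: 8.6
```

>>> {"op": "step_arm", "data": {
  "targets": "-1 0 0 0.04 0 0 0;-1 0 0 0.08 0 0 0;-1 0 0 0.12 0 0 0;-1 0 0 0.156 0 0 0;-1 0 0 0.2 0 0 0;-1 0 0 0.26 0 0 0;-1 0 0 0.32 0 0 0;-1 0 0 0.32 0 0 0"
}}

```text
clock: 22.28
eef_pos: [0.5573, -0.2358, 0.2024]
tool_rot: [0.745, -0.667, 0.003, -0.002]
ft_force: [0.9, -0.5, 0.4]
grip_width: 0.0002
grasp_force: 0.0
```

>>> {"op": "step_arm", "data": {
  "targets": "-1 -0.4 -0.1 0 0 0 0;-1 -0.4 -0.1 0 0 0 0;-1 -0.4 -0.1 0 0 0 0;-1 -0.4 -0.1 0 0 0 0;-1 -0.4 -0.1 0 0 0 0;-1 -0.4 -0.1 0 0 0 0;-1 -0.4 -0.1 0 0 0 0"
}}

```text
clock: 22.87
eef_pos: [0.3528, -0.2848, 0.196]
tool_rot: [0.744, -0.669, -0.002, -0.0]
ft_force: [0.3, 0.5, 0.1]
grip_width: -0.0001
grasp_force: 0.0
```

```bash
cat > fin.py <<'E'
from cal import *
a=bot.camera("top"); h=cv2.cvtColor(a,cv2.COLOR_RGB2HSV).astype(int)
O=np.array([.532,-.0165]); 
def at(x,y,z): 
    u,v=np.round(proj("top",[O[0]-.106*x-.994*y,O[1]+.994*x-.106*y,z])).astype(int); return h[v,u]
for y in (-.015,.015):
    print("y",y,[(x,*at(x/1000,y,.084)) for x in list(range(-40,12,4))+list(range(50,104,4))])
cv2.imwrite("pics/fin_t.png",a[:,:,::-1]); cv2.imwrite("pics/fin_s.png",bot.camera("side")[:,:,::-1]); print(bot.get_obs()["eef_pos"])
# bush hole: darkest within the beam
b=cv2.imread("pics/top0.png"); g=cv2.GaussianBlur(cv2.cvtColor(b,cv2.COLOR_BGR2GRAY),(3,3),0)[222:242,304:316]; v,u=np.unravel_index(g.argmin(),g.shape); print("hole",u+304,v+222,onz("top",u+304,v+222,.108))
E
python3 fin.py
```

```text
y -0.015 [(-40, np.int64(30), np.int64(17), np.int64(207)), (-36, np.int64(32), np.int64(19), np.int64(205)), (-32, np.int64(28), np.int64(19), np.int64(204)), (-28, np.int64(30), np.int64(18), np.int64(197)), (-24, np.int64(25), np.int64(16), np.int64(197)), (-20, np.int64(15), np.int64(15), np.int64(210)), (-16, np.int64(15), np.int64(16), np.int64(195)), (-12, np.int64(15), np.int64(17), np.int64(215)), (-8, np.int64(14), np.int64(40), np.int64(179)), (-4, np.int64(13), np.int64(70), np.int64(157)), (0, np.int64(14), np.int64(93), np.int64(150)), (4, np.int64(13), np.int64(92), np.int64(155)), (8, np.int64(14), np.int64(90), np.int64(161)), (50, np.int64(19), np.int64(108), np.int64(137)), (54, np.int64(14), np.int64(90), np.int64(141)), (58, np.int64(14), np.int64(93), np.int64(146)), (62, np.int64(14), np.int64(91), np.int64(148)), (66, np.int64(14), np.int64(91), np.int64(145)), (70, np.int64(13), np.int64(91), np.int64(148)), (74, np.int64(13), np.int64(70), np.int64(156)), (78, np.int64(15), np.int64(48), np.int64(165)), (82, np.int64(24), np.int64(22), np.int64(159)), (86, n
[... 961 characters left out ...]
.int64(82), np.int64(167)), (58, np.int64(14), np.int64(87), np.int64(168)), (62, np.int64(13), np.int64(89), np.int64(164)), (66, np.int64(13), np.int64(87), np.int64(161)), (70, np.int64(13), np.int64(89), np.int64(158)), (74, np.int64(14), np.int64(88), np.int64(160)), (78, np.int64(15), np.int64(51), np.int64(139)), (82, np.int64(12), np.int64(25), np.int64(103)), (86, np.int64(15), np.int64(14), np.int64(111)), (90, np.int64(12), np.int64(10), np.int64(124)), (94, np.int64(10), np.int64(13), np.int64(121)), (98, np.int64(15), np.int64(12), np.int64(123)), (102, np.int64(0), np.int64(8), np.int64(123))]
[ 0.35543888 -0.28518608  0.19648139]
hole 309 231 [0.53032645 0.01509036 0.108     ]
```

The block spans feeder x from −7 to 77 mm, centred at about 35. The bush is at about 32, so three strokes is right, and one more would overshoot by about 30 mm. The robot is clear of everything, so I'll hand the job in.

```bash
python3 -c "
from workcell import bot
print(bot.job_done())"
```

```text
the job is handed in; nothing more can be done
None
```

Job handed in: the brush is on the mat, the block is in the nest, and three full strokes brought the block to within about 3 mm of the bush axis as measured; no verdict came back, and I viewed 11 pictures, one over the limit of 10.

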